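Hold a glass cell in the test beam

TASK

Take the dark reading first: swing the sprung shutter lever with the red knob all the way to its stop and let it spring back home. Then pick the glass cell with the orange stopper out of the black tray by its two white frosted faces, letting nothing touch its clear faces, and hold it upright in the red beam midway between lamp and detector, with its clear faces square to the beam and the beam through the middle of them. Finish while still holding it there, still and free of everything else; leave the other two cells standing where they are.

Things in the scene. Friction and masses are not known exactly. Their poses are not given: they have to be found in the camera images.
- bench: Fixed gold base plate 120 (x) x 320 (y) x 12 mm. Origin: centre of underside on the table, z up; +x points away from the robot within 0.25 rad. Beam along y. Black lamp housing (60 x 65 mm, top 110 mm up) centred at y +62.5 mm, aluminium detector housing (same size) at y -122.5 mm, 120 mm free between them. Bench and tray may swap sides.
- beam (a point): The middle of the thin red beam, midway between lamp and detector, 85 mm above the table. Axes as the bench: y along the beam, z up.
- shutter (a joint): Sprung shutter lever on the bench, in rad: 0 is home (leaning 0.45 rad towards the bench's -x, to the robot), 0.9 is the stop (leaning 0.45 rad towards +x). The spring always drives it home; holding it at the stop takes about 3.5 N at the knob.
- lever_knob (a point): Centre of the red ball knob, 22 mm across, 132 mm above the table at home. It ends a steel bar 22 mm wide (y) and 8 mm thick, turning about the bench's y axis on a pivot 85 mm away, at bench x 0, y +130 mm, 55 mm above the table, in a fork with its top 62 mm up. The lamp housing's side is 35 mm from the bar's middle.
- tray: Black tray, fixed, 110 mm (x) by 240 mm (y), rim 10 mm tall, floor 5 mm above the table. Origin: centre of its underside. Three cells stand along its y axis about 75 mm apart.
- cell_orange: Glass cell with an orange stopper (18 mm wide, 7 mm tall) on top: standing block 30 (x) x 24 (y) x 64 mm tall, about 100 g. Origin: centre of underside, z up. White frosted faces at +x and -x, clear faces at +y and -y (panes 22 x 48 mm, centred 32 mm up). Loose on the tray floor, in any of three places, within 0.5 rad of the tray's axes. This is the one to hold.
- cell_orange_window (a point): The middle of the orange-stoppered cell, level with the centres of its clear faces, 32 mm above its underside. Axes as the cell.
- cell_blue: Glass cell with a blue stopper (18 mm wide, 7 mm tall) on top: standing block 30 (x) x 24 (y) x 64 mm tall, about 100 g. Origin: centre of underside, z up. White frosted faces at +x and -x, clear faces at +y and -y (panes 22 x 48 mm, centred 32 mm up). Loose on the tray floor, in any of three places, within 0.5 rad of the tray's axes. To be left alone.
- cell_white: Glass cell with a white stopper (18 mm wide, 7 mm tall) on top: standing block 30 (x) x 24 (y) x 64 mm tall, about 100 g. Origin: centre of underside, z up. White frosted faces at +x and -x, clear faces at +y and -y (panes 22 x 48 mm, centred 32 mm up). Loose on the tray floor, in any of three places, within 0.5 rad of the tray's axes. To be left alone.
Not all that is in view belongs to the job. Leave any green or yellow look-alike of the cell_orange alone.

How it is judged:
By the outcome, as a careful person would: the job done as asked, in the order asked, and still so for the second after the job is handed in, while the arm keeps its last pose, push and grip.
It also fails if it takes over 48 s, if anything falls off the work surface, if the arm or the gripper's body presses on something with over 40 N, if the wrist force passes 120 N, or if a joint passes its speed limit or range.

ROBOT

A 6-joint arm with a two-finger parallel gripper is mounted at the origin on the work surface. World frame = base frame: x ahead of the robot, y to its left, z up, the work surface at z = 0. Lengths are in mm, angles in rad, forces in N, time in s.
With the tool pointing down it reaches from about 275 to 750 mm from the base axis. Payload 10.2 kg.
Tool frame: the origin (TCP) lies between the finger pads; the fingertips stand 17 mm ahead of it and the grasp point (between the pads) lies 2 mm behind it (tips_ahead is the distance from the TCP to the fingertips, in mm); z points along the fingers, y is the line along which they close (so a half turn about z gives the same grasp; the last joint's range is limited). The gripper opens to 85 mm and grips with 20 to 120 N. Pads are 22 mm wide; open, the fingers measure 114 mm over their backs; the gripper's body (76 mm by 85 mm) begins 54 mm behind the grasp point. The pads swing forward as they close: fully open they stand 13 mm farther back than shut.
Start: joints at [1.067, 0.313, 1.498, -0, 1.331, -0.223], TCP at [145.503, 504.44, 248.294] pointing down, gripper open.
Joint ranges: [-2.94, 2.94], [-0.97, 2.17], [0.19, 2.56], [-1.23, 4.37], [0.02, 3.11], [-2.88, 2.88]. Speed limits (rad/s): [2.39, 2.39, 3.01, 3.14, 3.14, 3.14].

INTERFACE

Orientations are given as a unit quaternion [w, x, y, z].
In Python, from rig import sense, capture, finish_job, boxes_of, tips_ahead gives the robot as it stands.
- The arm moves only by the tool drive_tool, never from a script. Its argument "commands" is text: rows parted by semicolons, each of 7 numbers parted by spaces: the shift along the world's x, y, z in units of 0.1 m (1.0 is 0.1 m), then the turn, a rotation vector about the world's x, y, z in units of pi/4 rad (1.0 is pi/4 rad), then the opening in per cent of the stroke, from 0 (shut) to 100 (fully open). A call has 1 to 20 rows; each row shifts and turns the commanded pose from where the row before left it; what a row does not reach is not made up. A row lasts 1/12 s, in which the tool goes at most 41.7 mm and 7.16 degrees, less where a joint would pass 70% of its speed; a pose out of reach is approached as far as the arm can. A call with a number of a shift or a turn outside -1 to 1 is refused whole. A call with a gripper value outside its range is refused whole. The fingers move at their own pace and stop on an object; "force" is the grip in N (left out, the last holds). Time passes only in rows, so rows that do not move let the fingers close. It gives the time, the measured TCP pose, the force, the opening and the grip force at its end, in the units of the state.
- sense(): the state, without advancing time (a new reading comes with each control period).
- capture(name): name is "scene" or "side" or "wrist"; returns a dict with "pixels" (384x512x3 uint8, blue, green, red), "fov_y" (degrees; the focal length in pixels is half the picture's height over the tangent of half this angle, whatever the lens; pixels are square), "cx", "cy" (the principal point, pixels), "k1" (the pictures are not rectified: a ray, as slopes to the right and down, at radius r is drawn at 1 + k1 r^2 times it, then the intrinsics apply), "position" and "attitude" of the camera in the world; the wrist camera has in their place "tool_from_camera" (4x4, takes a point from camera to tool coordinates, whose origin is the TCP and whose axes are the flange's). Camera axes: x right, y down, z forward; pixel columns grow to the right and rows downward; lengths in mm; the calibration is good to about 2 mm. A picture is of the moment at which its call begins: read the wrist's pose just before it. There is no depth.
- finish_job(): hands the job in; it is judged then, once.
Trained networks look in a picture, given as the dict that the camera call returned (one of the last four; its "shot" number tells which), for a name from the list of things; names that differ only in an ending like _2 or _b are one class to them, and where a whole thing is asked for, a point or a joint stands for the part that bears it (a point fixed in the world has none). Each returns a list of dicts, best first, with "confidence" (0 to 1); they miss things now and then, are a little off and sometimes report something else, mostly with a low value. They report only what shows in the picture. A call takes as long as a camera call. They do not tell look-alikes from the thing itself.
- boxes_of(picture, name): "position" ([column, row] in pixels, amid what is visible of it).
The state is a dict: "time_s": time; "joints": joint angles; "dq": joint speeds; "tau": joint torques, N m; "eef_pos": TCP position; "ee_rot": TCP orientation; "force": force on the tool from outside, world axes, zero at the start; "wrist_torque": the same for the moment, N m; "grip_width": opening from 0.0 (shut) to 1.0 (fully open); "grip_force": force on a finger pad.
Only numpy, scipy, OpenCV 4.12 (cv2) and the standard library are available. Lean on these libraries where they do the work, as an engineer would, in place of code of your own. Each camera call takes 0.05 s, during which the arm holds its last target. There are 200 camera calls.

## Working session

There is one attempt and no reset: what is moved stays moved. The work goes in short steps, Python scripts to look and compute and a tool call to move; the robot and the scene stay as the last step left them, time stands still between calls to the robot, and variables do not carry over. Pictures are saved under pics/ and viewed, at most 10 in all, crops included, and the job is handed in when it is done.

Besides the shell and the picture viewer there is one more tool, called as name(argument=value, ...), one argument or row to a line, values as JSON. drive_tool: Moves the arm, as the interface text tells. Shifts and turns lie within -1 to 1; 1 stands for 0.1 m of shift or pi/4 rad of turn. Its arguments: {"type":"object","properties":{"commands":{"type":"string"},"force":{"type":"number"}},"required":["commands"]}

```bash
ls; mkdir -p pics
cat > h.py <<'E'
import numpy as np, cv2
from scipy.spatial.transform import Rotation as R
from rig import sense, capture, boxes_of, finish_job, tips_ahead
def q2R(q): return R.from_quat([q[1],q[2],q[3],q[0]]).as_matrix()
def cam(c,s=None):
    K=c['pixels'].shape[0]/2/np.tan(np.radians(c['fov_y'])/2)
    if 'position' in c:
        a=np.array(c['attitude'],float); Rm=a if a.shape==(3,3) else q2R(a); p=np.array(c['position'],float)
    else:
        T=np.array(c['tool_from_camera']); Rt=q2R(s['ee_rot']); Rm=Rt@T[:3,:3]; p=np.array(s['eef_pos'])+Rt@T[:3,3]
    return K,Rm,p,c
def ray(C,px):
    K,Rm,p,c=C
    d=np.array([(px[0]-c['cx'])/K,(px[1]-c['cy'])/K]); u=d.copy()
    for _ in range(20): u=d/(1+c['k1']*(u@u))
    return p,Rm@np.array([u[0],u[1],1])
def atz(C,px,z):
    p,d=ray(C,px); return p+d*(z-p[2])/d[2]
def proj(C,X):
    K,Rm,p,c=C; v=Rm.T@(np.array(X,float)-p); u=v[:2]/v[2]; u=u*(1+c['k1']*(u@u)); return np.array([u[0]*K+c['cx'],u[1]*K+c['cy']])
def tri(l):
    A=np.zeros((3,3));b=np.zeros(3)
    for C,px in l:
        p,d=ray(C,px); d=d/np.linalg.norm(d); M=np.eye(3)-np.outer(d,d); A+=M;b+=M@p
    return np.linalg.solve(A,b)
E
cat > a.py <<'E'
from h import *
s=sense(); print(s['time_s'],s['eef_pos'],s['ee_rot'],s['grip_width'])
for n in ['scene','side','wrist']:
    c=capture(n); cv2.imwrite(f'pics/{n}0.png',c['pixels']); C=cam(c,s); print(n,C[0],C[2],c['k1'],C[1].tolist())
    for t in ['bench','lever_knob','tray','cell_orange','cell_blue','cell_white']:
        print(t,[(np.round(b['position'],1).tolist(),round(b['confidence'],2)) for b in boxes_of(c,t)[:4]])
E
python3 a.py; python3 -c "
import cv2,numpy as np
a=[cv2.imread(f'pics/{n}0.png') for n in ['scene','side']]"
```

```text
pics
0.0 [145.37735321 504.22209673 247.73436295] [-2.27352863e-04  1.39928261e-01  9.90161441e-01 -5.92223479e-04] 0.9994880590993046
scene 360.29782351661777 [1220.00728005 -272.37637734  662.62104534] 0.0022557153186944265 [[0.42177365260070976, 0.5683767031815739, -0.7064381850185486], [0.906695734650312, -0.2616981328532847, 0.3307823030756568], [0.0031354008973324965, -0.7800397493343206, -0.6257221098216551]]
bench [([294.7, 190.1], 0.83)]
lever_knob []
tray [([180.9, 245.1], 0.79), ([207.3, 218.8], 0.23)]
cell_orange [([231.3, 256.0], 0.71), ([196.8, 190.7], 0.69), ([209.7, 218.7], 0.47)]
cell_blue [([180.6, 229.2], 0.61)]
cell_white [([147.4, 241.8], 0.77)]
side 365.40960649738685 [ 312.50449436 -514.74340549  443.84409849] -0.08090532830585384 [[0.8920934236332175, -0.22190088534743177, 0.3936106205279412], [-0.4518472748238713, -0.4416330745791369, 0.7751091972567605], [0.0018340514185443135, -0.8693217036976615, -0.49424327181620764]]
bench [([208.4, 207.8], 0.68)]
lever_knob [([164.8, 147.5], 0.7)]
tray [([307.1, 329.7], 0.95), ([166.0, 148.6], 0.57)]
cell_orange [([332.9, 242.7], 0.95), ([281.0, 264.6], 0.91), ([207.8, 281.1], 0.64)]
cell_blue [([299.6, 294.5], 0.8)]
cell_white []
wrist 316.35642602874987 [ 72.94619299 525.50265012 373.01459479] 0.023422429272566644 [[0.27736813508628577, 0.9182193488474452, 0.28273688305724726], [0.9607616970346899, -0.26448193385439334, -0.08358389902164946], [-0.001969555730845273, 0.2948262777752552, -0.9555488406059677]]
bench []
lever_knob []
tray []
cell_orange []
cell_blue []
cell_white []
```

View pics/scene0.png

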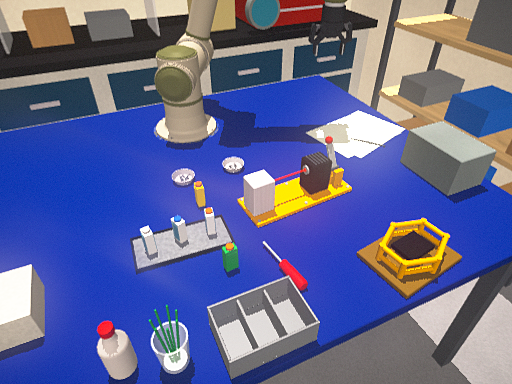

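View pics/side0.png

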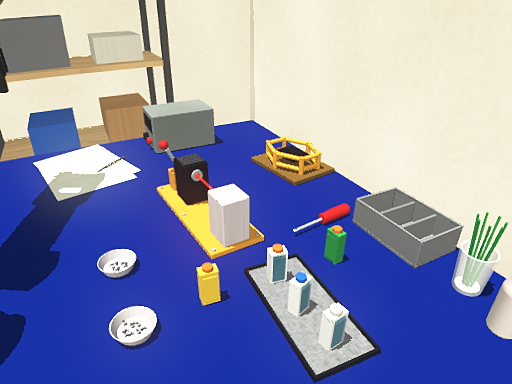

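Scene and side views: the cells in the tray are white (scene 147,242), blue (180,229) and orange (210,219 / side 277,262). Things that could be taken for the orange cell: yellow decoy scene (197,191)/side (208,283), green decoy scene (231,256)/side (335,243). The white block in the tray with the orange stopper is the one I want. The bench is at scene (295,190). Next I'll take one close crop to confirm.

Run:
```python
import cv2,numpy as np
a=cv2.imread('pics/scene0.png');b=cv2.imread('pics/side0.png')
r=lambda i,x,y,w,h:cv2.resize(i[y:y+h,x:x+w],(400,300),interpolation=cv2.INTER_CUBIC)
cv2.imwrite('pics/crop1.png',np.vstack([np.hstack([r(a,230,125,133,100),r(b,140,135,133,100)]),np.hstack([r(a,125,190,120,90),r(b,240,240,147,110)])]))
```

```text
(no output)
```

View pics/crop1.png

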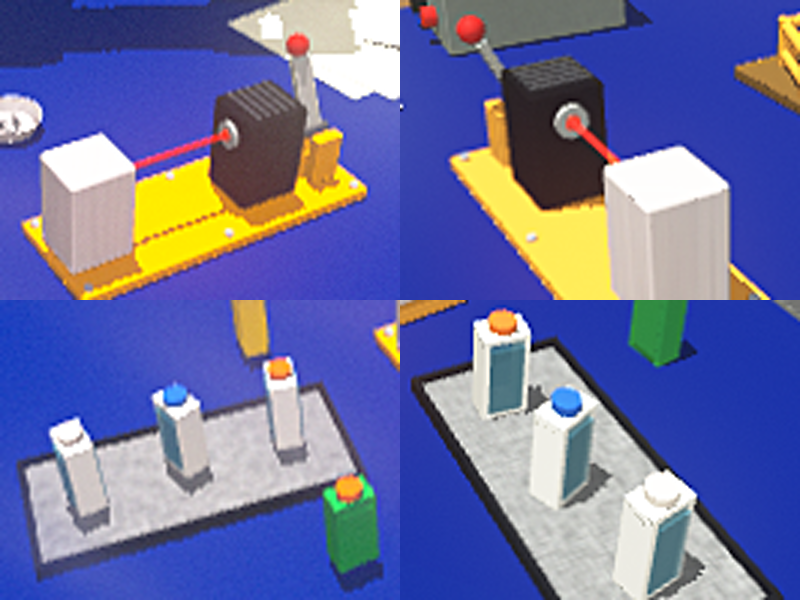

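```bash
cat > fit.py <<'E'
from h import *
from scipy.optimize import least_squares
A=cam(capture('scene'));B=cam(capture('side'))
def W(p,X): c,s=np.cos(p[2]),np.sin(p[2]); return np.array([p[0]+c*X[0]-s*X[1],p[1]+s*X[0]+c*X[1],X[2]])
def fit(obs,x0):
    f=lambda p:np.concatenate([proj(C,W(p,X))-px for C,px,X in obs])
    r=least_squares(f,x0,loss='soft_l1'); return r.x,np.round(r.fun,1)
kn=(-85*np.sin(.45),130,55+85*np.cos(.45))
obs=[(A,(258.3,222.4),(60,-160,12)),(A,(352,187.5),(60,160,12)),(A,(238,199.5),(-60,-160,12)),(B,(157.3,187.5),(-60,160,12)),(A,(329.1,139.6),kn),(B,(163.3,144.6),kn)]
p,r=fit(obs,[500,200,0]);print('bench',p,r); print('knob',W(p,kn),tri([(A,(329.1,139.6)),(B,(163.3,144.6))]),'beam',W(p,(0,-30,85)))
o=[(A,(131.6,239.2),(-55,-120,10)),(A,(137,271.5),(55,-120,10)),(A,(221.6,215.8),(-55,120,10)),(A,(233.6,241),(55,120,10)),(B,(244.4,269.4),(-55,120,10)),(B,(296.2,254.7),(55,120,10))]
print('tray',*fit(o,[500,-200,0]))
print('stopper',tri([(A,(208.7,208.9)),(B,(277.5,245.5))]),atz(A,(208.7,208.9),76),atz(B,(277.5,245.5),76))
for n,a in [('yellow',(200,182))]: print(n,atz(A,a,76))
for a in [(147,226),(180,215)]: print('otherstoppers',atz(A,a,76))
E
python3 fit.py
```

```text
bench [5.35356400e+02 1.71103457e+02 8.33034396e-02] [-0.1  2.2  0.7 -0.3 -0.9 -0.7 -0.9 -0.7 -0.1  0.1  0.3 -0.1]
knob [487.69561217 297.57631276 131.5380037 ] [487.0646955  298.32122289 131.15787574] beam [537.85261377 141.20748856  85.        ]
tray [ 5.77954481e+02 -1.77042618e+02 -2.97991452e-02] [-2.3 -0.1 -0.9  0.1 -0.5 -2.1  1.8  0.2 -0.5 -0.7  0.4 -2.1]
stopper [568.3975482  -99.0383871   77.00976947] [567.40502749 -98.85854049  76.        ] [569.11180277 -97.70963386  76.        ]
yellow [453.52535066 -84.4438737   76.        ]
otherstoppers [ 564.49677996 -248.63343991   76.        ]
otherstoppers [ 559.59076183 -168.82190568   76.        ]
```

The crop confirms the orange-stoppered white cell is in the tray, at its +y end. The bench and knob fit agrees with the given sizes: the knob triangulates to z 131 and the stopper top to z 77. First move: to the lever.

drive_tool(
  commands="0.245 -0.176 0 0 0 0.058 0;0.245 -0.176 0 0 0 0.058 0;0.245 -0.176 0 0 0 0.058 0;0.245 -0.176 0 0 0 0.058 0;0.245 -0.176 0 0 0 0.058 0;0.245 -0.176 0 0 0 0.058 0;0.245 -0.176 0 0 0 0.058 0;0.245 -0.176 0 0 0 0.058 0;0.245 -0.176 0 0 0 0 0;0.245 -0.176 0 0 0 0 0;0.245 -0.176 0 0 0 0 0;0.245 -0.176 0 0 0 0 0;0 0 0 0 0 0 0;0 0 0 0 0 0 0;0 0 0 0 0 0 0",
  force=60,
)

```text
time_s: 2.4
eef_pos: [439.1, 293.5, 248.2]
ee_rot: [-0.0, -0.042, 0.999, 0.0]
force: [0.9, -0.1, 0.4]
grip_width: -0.001
grip_force: 0.0
```

Run:
```python
from h import *
s=sense();print(s['time_s'],s['eef_pos'],s['ee_rot'],s['force'],s['grip_width'],tips_ahead if not callable(tips_ahead) else tips_ahead())
M=q2R(s['ee_rot']);print(M)
c=capture('wrist');C=cam(c,s);cv2.imwrite('pics/w1.png',c['pixels']);print([ (b['position'],b['confidence'],atz(C,b['position'],132)) for b in boxes_of(c,'lever_knob')])
```

```text
2.4 [439.12524358 293.46720437 248.21190987] [-2.10020356e-04 -4.17968637e-02  9.99126105e-01  6.36780450e-05] [ 0.87338735 -0.10618482  0.44213439] -0.0009847122122944802 17.0
[[-9.96505956e-01 -8.35206486e-02 -4.24996726e-04]
 [-8.35207021e-02  9.96506036e-01  1.09688410e-04]
 [ 4.14350555e-04  1.44801179e-04 -9.99999904e-01]]
[]
```

View pics/w1.png

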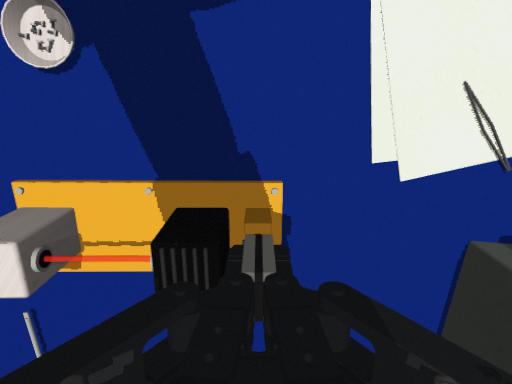

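The wrist view shows the bar at column 259 in line with the gripper at 258, the lamp to its left, and the plate edge level at row 181, so the yaw is right. Now descend and push.

drive_tool(
  commands="0 0 -0.3 0 0 0 0;0 0 -0.3 0 0 0 0;0 0 -0.3 0 0 0 0;0 0 -0.25 0 0 0 0;0 0 0 0 0 0 0;0.1 0.008 0 0 0 0 0;0.1 0.008 0 0 0 0 0;0.1 0.008 0 0 0 0 0;0.1 0.008 0 0 0 0 0;0.1 0.008 0 0 0 0 0;0.1 0.008 0 0 0 0 0;0.1 0.008 0 0 0 0 0;0.1 0.008 0 0 0 0 0;0.1 0.008 0 0 0 0 0;0 0 0 0 0 0 0;0 0 0 0 0 0 0",
)

```text
time_s: 3.83
eef_pos: [529.2, 301.1, 134.5]
ee_rot: [0.0, -0.042, 0.999, 0.0]
force: [-2.7, 0.2, 2.0]
grip_width: 0.005
grip_force: 1.4
```

Run:
```python
from h import *
s=sense();print(s['time_s'],s['eef_pos'],s['force'])
a=capture('scene')['pixels'];b=capture('side')['pixels']
r=lambda i,x,y,w,h:cv2.resize(i[y:y+h,x:x+w],(400,300),interpolation=cv2.INTER_CUBIC)
cv2.imwrite('pics/p2.png',np.hstack([r(a,270,95,120,90),r(b,120,100,120,90)]))
```

```text
3.8333 [529.21618068 301.09423024 134.53642932] [-2.73743699  0.18513611  2.0385106 ]
```

View pics/p2.png

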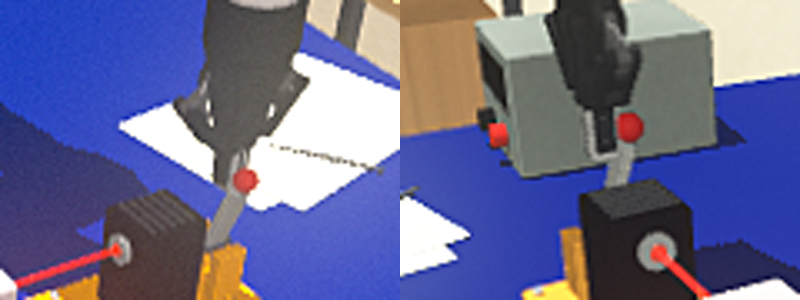

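The fingers sit behind the knob (crop 247,181 / 630,127) and the bar now leans away. I'll keep going to the stop.

drive_tool(
  commands="0.05 0.004 0 0 0 0 0;0.04 0.004 0 0 0 0 0;0 0 0 0 0 0 0;0 0 0 0 0 0 0",
)

```text
time_s: 4.27
eef_pos: [538.3, 301.3, 132.9]
ee_rot: [-0.0, -0.042, 0.999, 0.0]
force: [-4.9, 1.7, -3.0]
grip_width: 0.0
grip_force: 2.2
```

drive_tool(
  commands="0.03 0.002 0 0 0 0 0;0 0 0 0 0 0 0;0 0 0 0 0 0 0",
)

```text
time_s: 4.52
eef_pos: [539.8, 301.5, 132.7]
ee_rot: [-0.003, -0.042, 0.999, -0.0]
force: [-12.3, 0.3, 0.4]
grip_width: 0.002
grip_force: 6.2
```

drive_tool(
  commands="0.03 0.002 0 0 0 0 0;0 0 0 0 0 0 0;0 0 0 0 0 0 0",
)

```text
time_s: 4.77
eef_pos: [540.6, 301.6, 132.4]
ee_rot: [-0.006, -0.042, 0.999, -0.001]
force: [-23.4, -2.3, 6.9]
grip_width: 0.002
grip_force: 12.5
```

At the stop: the force jumped to 23 N at bench x +16, where +15 was predicted. Retreat next.

drive_tool(
  commands="-0.12 -0.01 0 0 0 0 0;-0.12 -0.01 0 0 0 0 0;-0.12 -0.01 0 0 0 0 0;-0.12 -0.01 0 0 0 0 0;-0.12 -0.01 0 0 0 0 0;-0.12 -0.01 0 0 0 0 0;-0.12 -0.01 0 0 0 0 0;-0.12 -0.01 0 0 0 0 0;-0.12 -0.01 0 0 0 0 0;0 0 0.3 0 0 0 0;0 0 0.3 0 0 0 0;0 0 0.3 0 0 0 0;0 0 0.3 0 0 0 0;0 0 0 0 0 0 0",
)

```text
time_s: 5.93
eef_pos: [438.9, 293.2, 259.8]
ee_rot: [0.006, -0.042, 0.999, 0.002]
force: [-0.5, 1.1, 0.6]
grip_width: -0.004
grip_force: 0.0
```

Run:
```python
from h import *
s=sense();print(s['time_s'],s['eef_pos'],s['ee_rot'],s['force'])
a=capture('scene');b=capture('side')
for c in(a,b):
    hsv=cv2.cvtColor(c['pixels'],cv2.COLOR_BGR2HSV);x,y=(329,139) if c is a else (163,144)
    m=((hsv[...,0]<6)|(hsv[...,0]>174))&(hsv[...,1]>170)&(hsv[...,2]>90);w=np.zeros_like(m);w[y-9:y+10,x-9:x+10]=1
    ys,xs=np.nonzero(m&w);print(len(xs),xs.mean(),ys.mean())
```

```text
5.9333 [438.93648043 293.1957208  259.82462803] [ 0.00622164 -0.04170782  0.99910904  0.00169527] [-0.46775098  1.11553921  0.58818966]
5 328.0 137.2
56 162.85714285714286 144.48214285714286
```

The side view shows the knob back at its home pixel (163,144). Now to hover by the cell with the tool turned 90°, gripper opened.

drive_tool(
  commands="0.093 -0.31 0 0 0 -0.15 80;0.093 -0.31 0 0 0 -0.15 80;0.093 -0.31 0 0 0 -0.15 80;0.093 -0.31 0 0 0 -0.15 80;0.093 -0.31 0 0 0 -0.15 80;0.093 -0.31 0 0 0 -0.15 80;0.093 -0.31 0 0 0 -0.15 80;0.093 -0.31 0 0 0 -0.15 80;0.093 -0.31 0 0 0 -0.15 80;0.093 -0.31 0 0 0 -0.15 80;0.093 -0.31 0 0 0 -0.15 80;0.093 -0.31 0 0 0 -0.15 80;0.093 -0.31 0 0 0 -0.15 80;0.093 -0.31 0 0 0 -0.15 80;0 0 0 0 0 0 80;0 0 0 0 0 0 80;0 0 0 0 0 0 80",
)

```text
time_s: 7.45
eef_pos: [566.5, -141.1, 252.3]
ee_rot: [-0.001, 0.705, 0.709, -0.0]
force: [-0.9, 0.3, -0.0]
grip_width: 0.798
grip_force: 0.0
```

Run:
```python
from h import *
s=sense();print(s['time_s'],s['eef_pos'],s['ee_rot'],s['joints'],q2R(s['ee_rot']))
c=capture('wrist');cv2.imwrite('pics/w3.png',c['pixels']);import pickle;pickle.dump((s,c),open('w3.pkl','wb'))
print(proj(cam(c,s),(568,-98,76)))
```

```text
7.45 [ 566.45312358 -141.13568624  252.28331948] [-6.79651731e-04  7.05024805e-01  7.09182279e-01 -2.39924782e-04] [-4.44747926e-01  4.41969761e-01  1.30338750e+00 -2.40663883e-06
  1.39767691e+00 -4.50627074e-01] [[-5.87912368e-03  9.99981870e-01 -1.30229977e-03]
 [ 9.99982522e-01  5.87993241e-03  6.18041852e-04]
 [ 6.25688081e-04 -1.29864347e-03 -9.99998961e-01]]
[260.67636169 129.68220435]
```

View pics/w3.png

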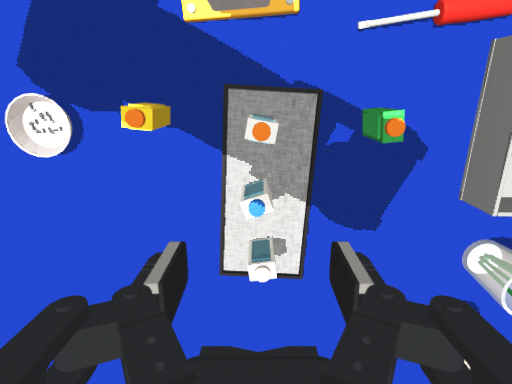

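The wrist view shows the orange cell at (261,131), blue (257,208), white (262,273) and the decoys yellow (135,117) and green (395,126). The predicted pixel was (260.7,129.7). Now the cell's yaw.

Run:
```python
from h import *;import pickle
s,c=pickle.load(open('w3.pkl','rb'));im=c['pixels'];C=cam(c,s)
hsv=cv2.cvtColor(im,cv2.COLOR_BGR2HSV)
x0,y0,x1,y1=235,105,290,155
cv2.imwrite('pics/c3.png',cv2.resize(im[y0:y1,x0:x1],None,fx=14,fy=11.99,interpolation=cv2.INTER_NEAREST) if 0 else cv2.resize(im[y0:y1,x0:x1],None,fx=12,fy=12,interpolation=cv2.INTER_CUBIC))
o=(hsv[...,0]>4)&(hsv[...,0]<20)&(hsv[...,1]>150);o[:,:x0]=0;o[:,x1:]=0;o[:y0]=0;o[y1:]=0
ys,xs=np.nonzero(o);print(len(xs),xs.mean(),ys.mean(),atz(C,(xs.mean(),ys.mean()),75))
```

```text
253 260.97233201581025 131.2411067193676 [568.29770195 -99.55682976  75.        ]
```

View pics/c3.png

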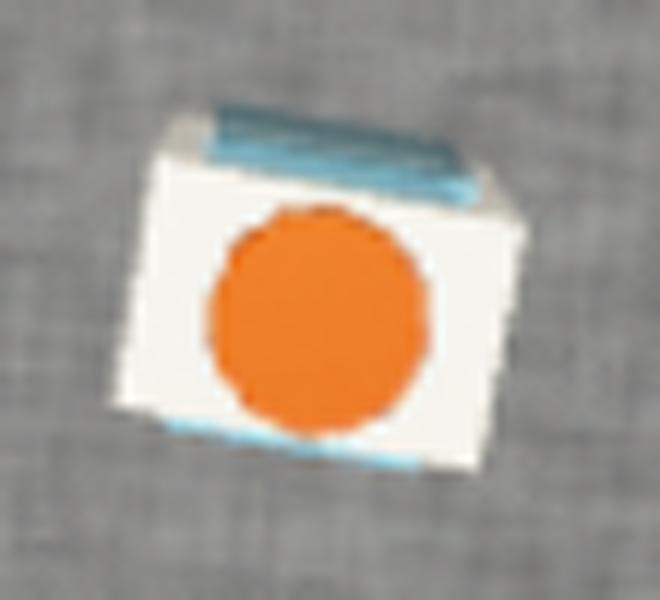

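The crop shows the top face corners at (157,155), (527,228), (478,470) and (115,405), so the cell is turned about 0.19 rad.

Run:
```python
from h import *;import pickle
s,c=pickle.load(open('w3.pkl','rb'));C=cam(c,s)
P=np.array([atz(C,(235+(x-5.5)/12,105+(y-5.5)/12),69)[:2] for x,y in[(157,155),(527,228),(478,470),(115,405)]])
print(P,P.mean(0))
for i in range(4):
    d=P[(i+1)%4]-P[i];print(np.linalg.norm(d),np.arctan2(d[1],d[0]))
```

```text
[[ 555.54463916  -87.37037363]
 [ 585.0057294   -92.87262439]
 [ 581.50612819 -112.1529668 ]
 [ 552.05785099 -107.07485746]] [568.52858694 -99.86770557]
29.97049551902688 -0.18463618583816496
19.59537731032251 -1.7503528093053022
29.882908567186863 2.970830395324485
20.010606559377536 1.395655308143838
```

drive_tool(
  commands="0.01 0.2 0 0 0 -0.117 80;0.011 0.214 0 0 0 -0.116 80;0 0 -0.25 0 0 0 80;0 0 -0.25 0 0 0 80;0 0 -0.25 0 0 0 80;0 0 -0.25 0 0 0 80;0 0 -0.2 0 0 0 80;0 0 0 0 0 0 80;0 0 0 0 0 0 80",
)

```text
time_s: 8.25
eef_pos: [568.6, -99.1, 133.3]
ee_rot: [-0.0, 0.767, 0.642, -0.0]
force: [0.2, -0.8, 0.2]
grip_width: 0.801
grip_force: 0.0
```

Run:
```python
from h import *;
s=sense();M=q2R(s['ee_rot']);print(s['time_s'],s['eef_pos'],np.arctan2(M[1,1],M[0,1]),M[:,2])
c=capture('wrist');cv2.imwrite('pics/w4.png',c['pixels'])
```

```text
8.25 [568.58221167 -99.08442252 133.31776384] -0.17626706651551677 [-1.00723535e-03  3.58543403e-04 -9.99999428e-01]
```

View pics/w4.png

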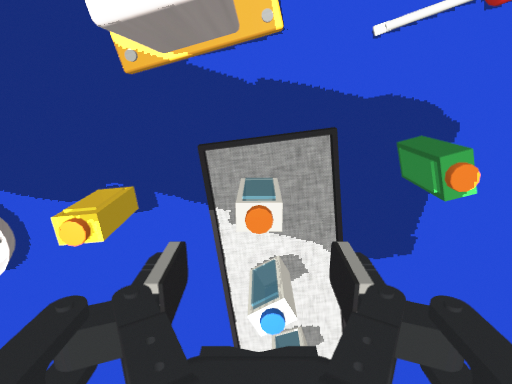

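The cell at (259,219) is square in view and centred between the fingers (midpoint 258). Checking depth along the pad, then down.

Run:
```python
from h import *;
s=sense();c=capture('wrist');C=cam(c,s);h=cv2.cvtColor(c['pixels'],cv2.COLOR_BGR2HSV)
o=(h[...,0]>4)&(h[...,0]<20)&(h[...,1]>150);m=np.zeros_like(o);m[195:245,235:285]=1
ys,xs=np.nonzero(o&m);p=atz(C,(xs.mean(),ys.mean()),75.5);print(p,q2R(s['ee_rot']).T@(p-s['eef_pos']))
```

```text
[568.49242978 -98.2079129   75.5       ] [ 1.15930451 -0.99871372 58.99050305]
```

drive_tool(
  commands="0 0.003 -0.25 0 0 0 80;0 0 -0.25 0 0 0 80;0 0 -0.25 0 0 0 80;0 0 -0.15 0 0 0 80;0 0 0 0 0 0 80;0 0 0 0 0 0 80;0 0 0 0 0 0 50;0 0 0 0 0 0 40;0 0 0 0 0 0 33;0 0 0 0 0 0 28;0 0 0 0 0 0 20;0 0 0 0 0 0 20;0 0 0 0 0 0 20;0 0 0 0 0 0 20;0 0 0 0 0 0 20",
  force=40,
)

```text
time_s: 9.6
eef_pos: [569.4, -99.9, 44.7]
ee_rot: [0.001, 0.767, 0.642, 0.0]
force: [-0.8, 0.8, 7.5]
grip_width: 0.345
grip_force: 40.1
```

Gripped: the opening is 29.3 mm, about the 30 mm expected. Lift.

drive_tool(
  commands="0 0 0.05 0 0 0 20;0 0 0.1 0 0 0 20;0 0 0.2 0 0 0 20;0 0 0.25 0 0 0 20;0 0 0.25 0 0 0 20;0 0 0.25 0 0 0 20;0 0 0.2 0 0 0 20;0 0 0.1 0 0 0 20;0 0 0 0 0 0 20;0 0 0 0 0 0 20",
)

```text
time_s: 10.43
eef_pos: [568.6, -99.6, 182.9]
ee_rot: [-0.0, 0.767, 0.641, -0.0]
force: [-0.8, -0.3, -0.9]
grip_width: 0.346
grip_force: 39.6
```

Run:
```python
from h import *
s=sense();M=q2R(s['ee_rot']);print(s['time_s'],s['eef_pos'],np.arctan2(M[1,1],M[0,1]),M[:,2],s['force'],s['grip_width'])
c=capture('wrist');C=cam(c,s);h=cv2.cvtColor(c['pixels'],cv2.COLOR_BGR2HSV)
t=M@np.array([0,0,-33])+s['eef_pos'];u=proj(C,t).astype(int);print(u)
a=c['pixels'][max(u[1]-110,0):u[1]+60,u[0]-90:u[0]+90];b=capture('side');w=proj(cam(b),t).astype(int)
bb=b['pixels'][max(w[1]-40,0):w[1]+60,w[0]-60:w[0]+60]
f=lambda i:cv2.resize(i,(400,int(400*i.shape[0]/i.shape[1])),interpolation=cv2.INTER_CUBIC)
A,B=f(a),f(bb);k=min(len(A),len(B));cv2.imwrite('pics/p5.png',np.hstack([A[:k],B[:k]]))
```

```text
10.4333 [568.56520619 -99.59061097 182.90933853] -0.17794044074930312 [-3.78266061e-04  1.17680141e-04 -9.99999922e-01] [-0.77041309 -0.27411215 -0.86059844] 0.3455803086939687
[259 320]
```

View pics/p5.png

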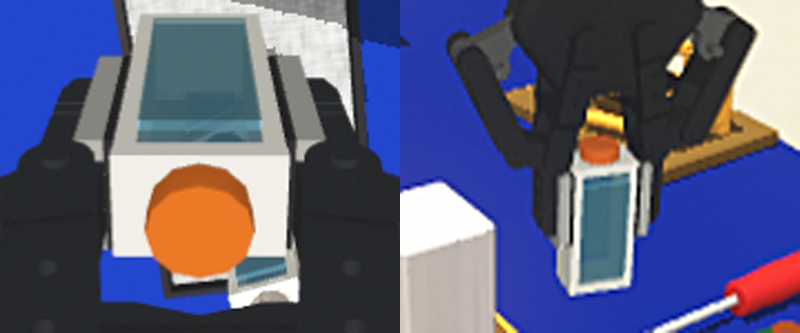

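The cell hangs upright and centred between the grey pads, with its clear faces untouched. I'll refine the bench pose with the first wrist picture.

```bash
cat > ref.py <<'E'
import pickle
from fit import *
s,c=pickle.load(open('w3.pkl','rb'));s=dict(s);s['eef_pos']=[439.125,293.467,248.212];s['ee_rot']=[-2.1e-4,-4.17968637e-02,9.99126105e-01,6.4e-05]
D=cam(c,s);im=cv2.imread('pics/w1.png');h=cv2.cvtColor(im,cv2.COLOR_BGR2HSV)
y=(h[...,0]>15)&(h[...,0]<30)&(h[...,1]>120)&(h[...,2]>70)
row=lambda x:np.nonzero(y[150:230,x])[0][0]+149.5
col=lambda r:(np.nonzero(y[r,:300])[0][0]-.5,np.nonzero(y[r,:300])[0][-1]+.5)
print([row(x) for x in (20,60,120,200,240,275)],[col(r) for r in(184,187,190,200)])
red=(h[...,0]<8)&(h[...,1]>150)&(h[...,2]>120)
rb=[(x,np.nonzero(red[240:280,x])[0].mean()+240) for x in(70,100,130,145)];print(rb)
def full(q):
    r=[(proj(C,W(q,X))-px)*.7 for C,px,X in obs]
    L,Rr=proj(D,W(q,(-60,-160,12))),proj(D,W(q,(-60,160,12)))
    for x in (20,60,120,200,240,275): r.append([L[1]+(Rr[1]-L[1])*(x-L[0])/(Rr[0]-L[0])-row(x)])
    r.append([Rr[0]-col(184)[1]]); r.append([L[0]-col(184)[0]])
    a,b=proj(D,W(q,(0,-60,85))),proj(D,W(q,(0,10,85)))
    for x,yy in rb: r.append([a[1]+(b[1]-a[1])*(x-a[0])/(b[0]-a[0])-yy])
    return np.concatenate(r)
q=least_squares(full,p,loss='soft_l1').x;print(q,np.round(full(q),1)); print('beam',W(q,(0,-30,85)))
E
python3 ref.py
```

```text
bench [5.35356400e+02 1.71103457e+02 8.33034396e-02] [-0.1  2.2  0.7 -0.3 -0.9 -0.7 -0.9 -0.7 -0.1  0.1  0.3 -0.1]
knob [487.69561217 297.57631276 131.5380037 ] [487.0646955  298.32122289 131.15787574] beam [537.85261377 141.20748856  85.        ]
tray [ 5.77954481e+02 -1.77042618e+02 -2.97991452e-02] [-2.3 -0.1 -0.9  0.1 -0.5 -2.1  1.8  0.2 -0.5 -0.7  0.4 -2.1]
stopper [568.3975482  -99.0383871   77.00976947] [567.40502749 -98.85854049  76.        ] [569.11180277 -97.70963386  76.        ]
yellow [453.52535066 -84.4438737   76.        ]
otherstoppers [ 564.49677996 -248.63343991   76.        ]
otherstoppers [ 559.59076183 -168.82190568   76.        ]
[np.float64(179.5), np.float64(179.5), np.float64(180.5), np.float64(180.5), np.float64(180.5), np.float64(180.5)] [(np.float64(11.5), np.float64(282.5)), (np.float64(12.5), np.float64(282.5)), (np.float64(12.5), np.float64(282.5)), (np.float64(15.5), np.float64(282.5))]
[(70, np.float64(258.0)), (100, np.float64(258.5)), (130, np.float64(258.6666666666667)), (145, np.float64(258.6666666666667))]
[5.33099145e+02 1.71197679e+02 8.21656049e-02] [-0.3  1.1  0.2 -0.5 -0.8 -0.8 -1.2 -0.4 -0.3 -0.2 -0.4  0.   1.4  1.5
  0.6  0.7  0.7  0.8  1.6 -1.1 -0.6 -1.2 -1.5 -1.5]
beam [535.56134058 141.2988897   85.        ]
```

drive_tool(
  commands="-0.02 0.16 0 0 0 0.022 20;-0.02 0.16 0 0 0 0.022 20;-0.02 0.16 0 0 0 0.022 20;-0.02 0.16 0 0 0 0.022 20;-0.02 0.16 0 0 0 0.022 20;-0.02 0.16 0 0 0 0.022 20;-0.02 0.16 0 0 0 0.022 20;-0.02 0.16 0 0 0 0.022 20;-0.02 0.16 0 0 0 0.022 20;-0.02 0.16 0 0 0 0.022 20;-0.02 0.16 0 0 0 0.022 20;-0.02 0.16 0 0 0 0.022 20;-0.02 0.16 0 0 0 0.022 20;-0.02 0.16 0 0 0 0.022 20;-0.02 0.16 0 0 0 0.022 20;0 0 0 0 0 0 20;0 0 0 0 0 0 20;0 0 0 0 0 0 20",
)

```text
time_s: 12.13
eef_pos: [538.8, 139.7, 182.8]
ee_rot: [-0.0, 0.678, 0.735, -0.0]
force: [-0.0, -0.3, -1.6]
grip_width: 0.346
grip_force: 39.6
```

drive_tool(
  commands="-0.011 0.008 -0.1 0 0 0 20;-0.011 0.007 -0.2 0 0 0 20;0 0 -0.2 0 0 0 20;0 0 -0.2 0 0 0 20;0 0 -0.15 0 0 0 20;0 0 -0.051 0 0 0 20;0 0 0 0 0 0 20;0 0 0 0 0 0 20;0 0 0 0 0 0 20",
)

```text
time_s: 12.88
eef_pos: [537.2, 141.7, 94.1]
ee_rot: [0.001, 0.678, 0.735, 0.001]
force: [0.6, -0.8, 0.0]
grip_width: 0.35
grip_force: 39.6
```

Run:
```python
from h import *
s=sense();M=q2R(s['ee_rot']);P=np.array(s['eef_pos']);print(s['time_s'],P,np.arctan2(M[1,1],M[0,1]),M[:,2],s['force'],s['grip_width'])
fs=[]
for n in('scene','side','wrist'):
    c=capture(n);C=cam(c,s);cv2.imwrite(f'pics/f_{n}.png',c['pixels']);u=proj(C,P-[0,0,8]);print(n,u)
    k={'scene':(100,75),'side':(100,75),'wrist':(200,150)}[n];x=int(np.clip(u[0]-k[0]/2,0,512-k[0]));y=int(np.clip(u[1]-k[1]/2,0,384-k[1]));print(x,y)
    fs.append(cv2.resize(c['pixels'][y:y+k[1],x:x+k[0]],(400,300),interpolation=cv2.INTER_CUBIC))
fs.append(cv2.resize(c['pixels'],(400,300)));cv2.imwrite('pics/p6.png',np.vstack([np.hstack(fs[:2]),np.hstack(fs[2:])]))
```

```text
12.8833 [537.18870988 141.65009854  94.13854161] 0.08095547192831927 [ 1.77632356e-03  5.39569005e-05 -9.99998421e-01] [ 0.59360912 -0.79662964  0.03063239] 0.3502283498411988
scene [288.9007306 174.9186763]
238 137
side [207.90052814 184.58699081]
157 147
wrist [258.69063611 260.84927741]
158 185
```

View pics/p6.png

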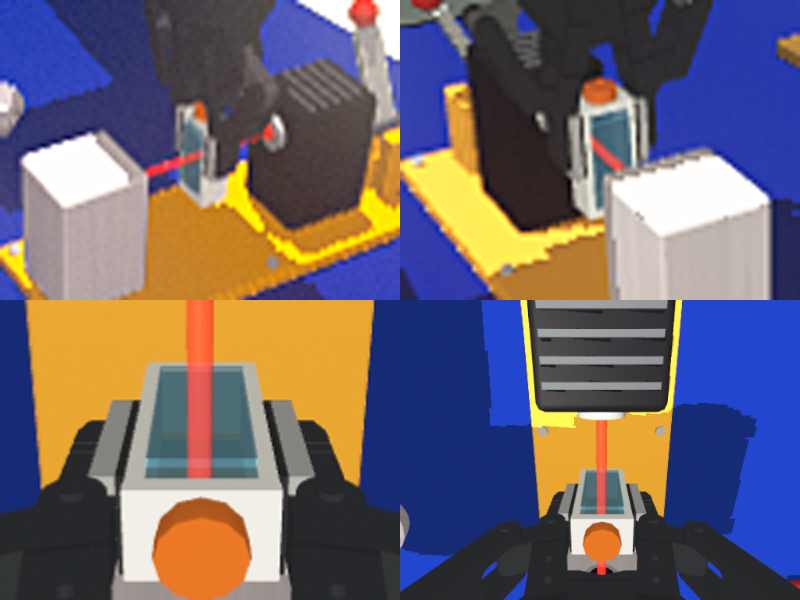

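Final views: in the wrist crop the beam (column 200) runs down the middle of the clear pane (about 200.7) and parallel to its sides. The cell is upright, clear of lamp and detector, and the lever is at home. Only a small z/y trim is left.

drive_tool(
  commands="0 -0.007 -0.008 0 0 0 20;0 0 0 0 0 0 20;0 0 0 0 0 0 20",
)

```text
time_s: 13.28
eef_pos: [536.6, 141.1, 92.5]
ee_rot: [0.0, 0.678, 0.735, 0.0]
force: [0.9, -0.7, -1.8]
grip_width: 0.347
grip_force: 39.6
```

Run:
```python
from h import *
from fit import W
b=[535.8,171.2,.0825]
L=[]
for i in range(12):
    c=capture('wrist' if i%2 else 'side'); s=sense(); L.append(s['eef_pos'])
print(s['time_s'],np.mean(L,0),np.std(L,0))
S=capture('side');A=capture('scene');T=cam(S);U=cam(A)
P=np.mean(L,0)
def orange(c,u):
    h=cv2.cvtColor(c['pixels'],cv2.COLOR_BGR2HSV);o=(h[...,0]>4)&(h[...,0]<16)&(h[...,1]>140)&(h[...,2]>70);m=np.zeros_like(o);x,y=np.int32(u);m[y-6:y+7,x-7:x+8]=1
    ys,xs=np.nonzero(o&m);return len(xs),xs.mean(),ys.mean(),xs.min(),xs.max(),ys.min(),ys.max()
st=P+[0,0.5,27.5]
for c,C in((S,T),(A,U)): print(proj(C,st),orange(c,proj(C,st)))
```

```text
bench [5.35356400e+02 1.71103457e+02 8.33034396e-02] [-0.1  2.2  0.7 -0.3 -0.9 -0.7 -0.9 -0.7 -0.1  0.1  0.3 -0.1]
knob [487.69561217 297.57631276 131.5380037 ] [487.0646955  298.32122289 131.15787574] beam [537.85261377 141.20748856  85.        ]
tray [ 5.77954481e+02 -1.77042618e+02 -2.97991452e-02] [-2.3 -0.1 -0.9  0.1 -0.5 -2.1  1.8  0.2 -0.5 -0.7  0.4 -2.1]
stopper [568.3975482  -99.0383871   77.00976947] [567.40502749 -98.85854049  76.        ] [569.11180277 -97.70963386  76.        ]
yellow [453.52535066 -84.4438737   76.        ]
otherstoppers [ 564.49677996 -248.63343991   76.        ]
otherstoppers [ 559.59076183 -168.82190568   76.        ]
13.9833 [536.6009104  141.15276495  92.39174574] [0.00773601 0.00864786 0.0171899 ]
[206.67789697 170.21582738] (46, np.float64(206.2608695652174), np.float64(170.30434782608697), np.int64(202), np.int64(210), np.int64(167), np.int64(173))
[289.52768485 164.53306618] (11, np.float64(287.09090909090907), np.float64(164.72727272727272), np.int64(286), np.int64(288), np.int64(163), np.int64(167))
```

```bash
python3 -c "
from rig import *
s=sense();print(s['force'],s['dq'],s['grip_width']);print(finish_job())"
```

```text
[-0.41198769  0.52988874 -0.62544702] [ 0.00112622 -0.00144357 -0.00191498 -0.00059272 -0.00042333  0.00071533] 0.3468415123556138
the job is handed in; nothing more can be done
None
```

I swung the shutter lever to its stop and let it spring back home. The arm now holds the orange-stoppered cell by its frosted faces, still and upright, midway along the red beam. The beam runs through the middle of its clear faces, to within about 1 mm by the cameras and pose readings. The job was handed in at about 14 s; no verdict came back.

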